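# Hold the reading magnifier over the sticker sheet

### The arm

A 7-joint arm with a two-finger parallel gripper is mounted at the origin on the work surface. World frame = base frame: x ahead of the robot, y to its left, z up, the work surface at z = 0. Lengths are in mm, angles in rad, forces in N, time in s.
With the tool pointing down it reaches from about 400 to 875 mm from the base axis. Payload 19.3 kg.
Tool frame: the origin (TCP) lies at the very end of the fingers, on their centre line; the grasp point (between the pads) lies 19 mm behind it (grip_point_offset is the z of the grasp point in the tool frame, in mm); z points along the fingers, x is the direction in which the jaws open and shut, and the axes are right-handed (so a half turn about z gives the same grasp; the last joint's range is limited). The gripper opens to 85 mm and grips with 20 to 120 N. Pads are 22 mm wide; open, the fingers measure 114 mm over their backs; the gripper's body (76 mm by 85 mm) begins 54 mm behind the grasp point. The pads swing forward as they close: fully open they stand 13 mm farther back than shut.
Start: joints at [1.162, 0.521, -0.036, 1.599, 0.021, 1.021, -0.113], TCP at [207.694, -589.472, 231.291] pointing down, gripper open.
Joint ranges: [-2.91, 2.91], [-0.3, 2.13], [-1.5, 1.42], [0.17, 2.43], [-1.26, 4.41], [0.16, 1.93], [-2.52, 2.52]. Speed limits (rad/s): [1.89, 1.89, 2.39, 2.39, 3.01, 3.01, 3.01].

### API

Orientations are given as a 3x3 rotation matrix whose columns are the frame's x, y, z axes.
In Python, from workcell import movep, movel, goto_joints, open_gripper, clamp, wait, inverse_kinematics, read_state, camera, PlanningError, finish_job, grip_point_offset gives the robot as it stands. Calls block until the motion is done:
- movep(position, orientation): joint-space move of the TCP to a pose.
- movel(position, frame=None, max_speed=150, guard=None): straight line of the TCP; frame=None keeps the orientation; max_speed is the mean speed in mm/s. With guard (N) it stops when the force on the tool has changed by that much, and returns True; else False.
- goto_joints(angles): joint-space move.
- open_gripper() and clamp(): open the fingers fully, or close them until they stop; the grip force is fixed at half the most.
- wait(seconds).
- inverse_kinematics(position, orientation): joint angles nearest the present ones, or None.
- read_state(): the state.
- camera(name): name is "scene" or "top"; returns a dict with "image" (400x640x3 uint8, blue, green, red), "range_z" (400x640 float32, mm along the optical axis (not along the pixel's ray), 0 where there is no reading), "fx", "fy", "cx", "cy" (pixels), "cam_to_world" (4x4, takes a point from camera to world coordinates). Camera axes: x right, y up, looking along -z (the intrinsics and any distortion apply to the point x, -y, -z); pixel columns grow to the right and rows downward; lengths in mm; the calibration is good to about 2 mm. A picture is of the moment at which its call begins.
A pose or a line that the arm cannot do raises PlanningError and nothing moves.
- finish_job(): hands the job in, once; it reports no verdict.
The state is a dict: "time": time; "qpos": joint angles; "qvel": joint speeds; "joint_efforts": joint torques, N m; "eef_pos": TCP position; "tool_rot": TCP orientation; "ft_force": force on the tool from outside, world axes, zero at the start; "torque": the same for the moment, N m; "finger_gap": finger opening in mm.
Only numpy, scipy, OpenCV 4.12 (cv2) and the standard library are available. Lean on these libraries where they do the work, as an engineer would, in place of code of your own. Each camera call takes 0.05 s, during which the arm holds its last target.

### The job

First clear the sticker sheet: lift the handled canister off the low wooden stand by its handle and set it down upright on the table close beside the stand, without dropping it, and let go. Then draw the magnifier up out of its sloping slot holder, turn it so the lens lies level, and hold it with the lens centred over the sheet about 100 mm above it; finish there, still holding the magnifier in the air. Leave the glue bottle, pencil cup and shape board alone.

Things in the scene. Friction and masses are not known exactly. Their poses are not given: they have to be found in the camera images.
- stand: Low wooden stand, 170 x 170 mm, 40 mm high, fixed to the table, either left or right of the middle. A white 150 mm square sheet with small stickers is glued flat to its top. Origin: centre of the underside at table height; z up; x and y along its edges.
- sheet (a point): Centre of the sticker sheet, on the stand's top face, 40 mm above the table; axes as the stand.
- canister: Closed round metal canister, lid diameter 88 mm, 80 mm high to the lid top, with a fixed arched handle above: a round bar 10 mm thick along the canister's y axis, straight for 50 mm, its centre line 115 mm above the underside (35 mm above the lid). 0.26 to 0.49 kg. Stands upright on the stand at the start. Origin: centre of its underside; z up.
- canister_handle (a point): Middle of the canister's handle bar (115 mm above the underside), the point to grip; the bar runs along y, so fingers close along x.
- holder: Wooden slot holder fixed to the table, base 110 (x) x 116 (y) mm, across the middle from the stand; side cheeks 74 mm high. The slot slopes at 45 degrees, rising towards the holder's -x (roughly towards the robot); 13 mm thick, 96 mm wide; the frame sits about 76 mm deep along the slope. Origin: centre of the base underside, at table height; z up.
- seat (a point): Where the centre of the lens is while the magnifier is seated in the holder, 60 mm above the table; axes as the holder.
- magnifier: Magnifier, 0.13 to 0.18 kg: black frame 80 (x) x 90 (y) x 10 mm (z), clear lens, straight black handle x = -38 to -138 mm, 20 mm wide (y), 14 mm thick (z). Origin: lens centre; z: lens normal; -x: along the handle to its free end, at the start up at 45 degrees. Pull it 90 mm or more along its own -x to clear the slot. Either face may end up, handle any way.
- grip (a point): A good point to grip on the magnifier's handle: x = -80 mm in the magnifier's frame, on the handle's centre line; fingers close along the magnifier's y (20 mm wide). About 117 mm above the table at the start.
- glue: White glue bottle, 44 mm diameter, 110 mm high, standing loose at the left; to be left alone. Origin: centre of the underside.
- pencil_cup: White cup of pencils, 72 mm diameter, about 165 mm high with the pencils, standing beyond the work; to be left alone. Origin: centre of the underside.
- shape_board: Plywood shape board lying flat, 160 x 130 x 13 mm, at the right; to be left alone. Origin: centre of the underside.

How it is judged:
By the outcome, as a careful person would: the job done as asked, in the order asked, and still so for the second after the job is handed in, while the arm keeps its last pose, push and grip.
It also fails if it takes over 51 s, if anything falls off the work surface, if the arm or the gripper's body presses on something with over 40 N, if the wrist force passes 120 N, or if a joint passes its speed limit or range.

## Working session

There is one attempt and no reset: what is moved stays moved. The work goes in short steps, each a Python script; the robot and the scene stay as the last script left them, time stands still between calls to the robot, and variables do not carry over. Pictures are saved under pics/ and viewed, and the job is handed in when it is done.

```bash
ls; mkdir -p pics; python3 - <<'E'
from workcell import *
import cv2,numpy as np,pickle
for n in("scene","top"):
    c=camera(n); cv2.imwrite(f"pics/{n}0.png",c["image"]); pickle.dump(c,open(f"{n}0.pkl","wb"))
    print(n,c["fx"],c["fy"],c["cx"],c["cy"],c.keys()); print(np.round(c["cam_to_world"],3))
s=read_state();print(s["time"],s["finger_gap"],grip_point_offset,s["tool_rot"])
E
```

```text
pics
scene 472.3308070390232 472.3308070390232 318.9964997830749 206.43516782745127 dict_keys(['image', 'range_z', 'fx', 'fy', 'cx', 'cy', 'cam_to_world'])
[[ 6.550000e-01 -5.620000e-01  5.050000e-01  1.415060e+03]
 [ 7.560000e-01  4.810000e-01 -4.450000e-01 -7.161810e+02]
 [ 7.000000e-03  6.730000e-01  7.400000e-01  1.275499e+03]
 [ 0.000000e+00  0.000000e+00  0.000000e+00  1.000000e+00]]
top 491.21868296346406 491.21868296346406 318.128127478466 195.14525595156218 dict_keys(['image', 'range_z', 'fx', 'fy', 'cx', 'cy', 'cam_to_world'])
[[ 2.200000e-02  9.920000e-01 -1.210000e-01  4.307110e+02]
 [-1.000000e+00  2.200000e-02  4.000000e-03 -3.907100e+01]
 [ 7.000000e-03  1.210000e-01  9.930000e-01  1.489548e+03]
 [ 0.000000e+00  0.000000e+00  0.000000e+00  1.000000e+00]]
0.1 85.39384753689973 -18.700000000000003 [[ 3.32328830e-01 -9.43163510e-01 -3.76449430e-04]
 [-9.43163083e-01 -3.32329038e-01  8.99756593e-04]
 [-9.73722664e-04  5.60381495e-05 -9.99999524e-01]]
```

View pics/scene0.png

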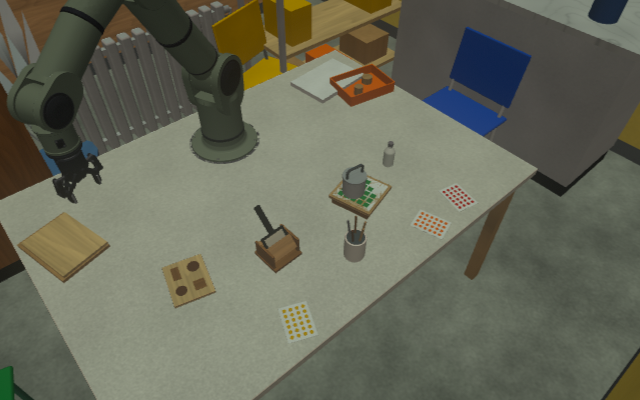

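View pics/top0.png

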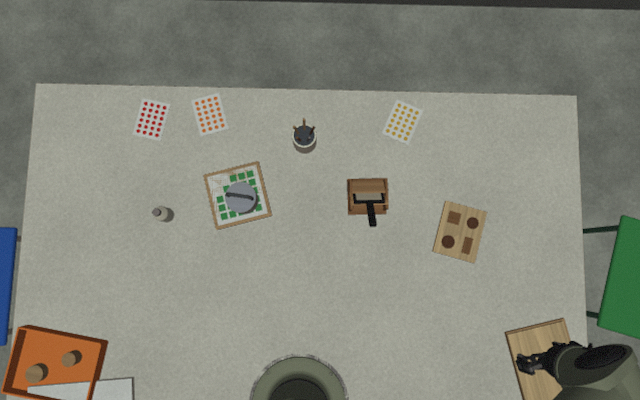

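The scene view shows the stand and canister at about (358,190) and the holder with the magnifier at (275,240). In the top view they are at (238,196) and (370,200). The glue is at (162,214), the cup at (304,137) and the board at (460,231). Next I'll enlarge crops.

```bash
python3 - <<'E'
import cv2
for n,(x0,y0,w,h),k in(("scene",(315,150,90,75),8),("top",(195,150,90,85),7),("scene",(235,195,80,80),7),("top",(335,165,65,70),8)):
    im=cv2.imread(f"pics/{n}0.png")[y0:y0+h,x0:x0+w]
    im=cv2.resize(im,None,fx=k,fy=k,interpolation=cv2.INTER_CUBIC)
    im=cv2.convertScaleAbs(im,alpha=1.5,beta=10)
    for i in range(0,w,10): cv2.putText(im,str(x0+i),(i*k,10),0,.35,(0,0,255),1); cv2.line(im,(i*k,0),(i*k,h*k),(0,0,255),1) if 0 else cv2.line(im,(i*k,12),(i*k,20),(0,0,255),1)
    for i in range(0,h,10): cv2.putText(im,str(y0+i),(0,i*k+4),0,.35,(0,0,255),1)
    cv2.imwrite(f"pics/crop_{n}_{x0}.png",im)
E
ls pics
```

```text
crop_scene_235.png
crop_scene_315.png
crop_top_195.png
crop_top_335.png
scene0.png
top0.png
```

View pics/crop_scene_315.png

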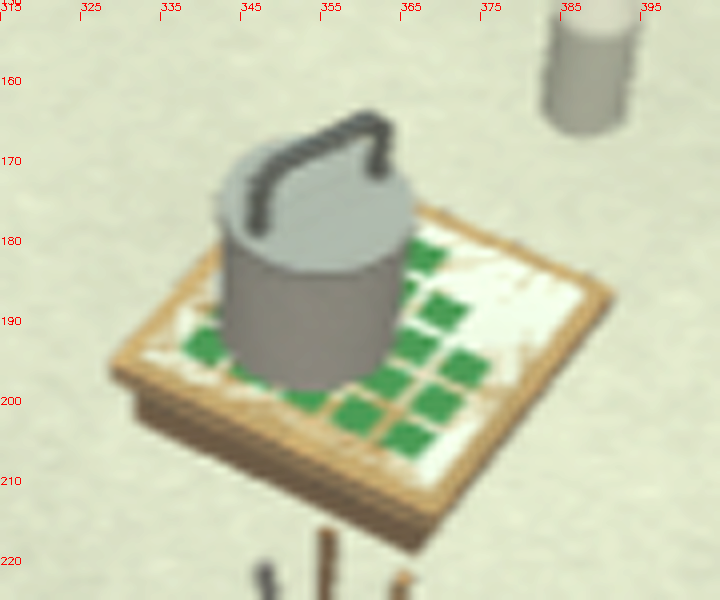

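View pics/crop_top_195.png

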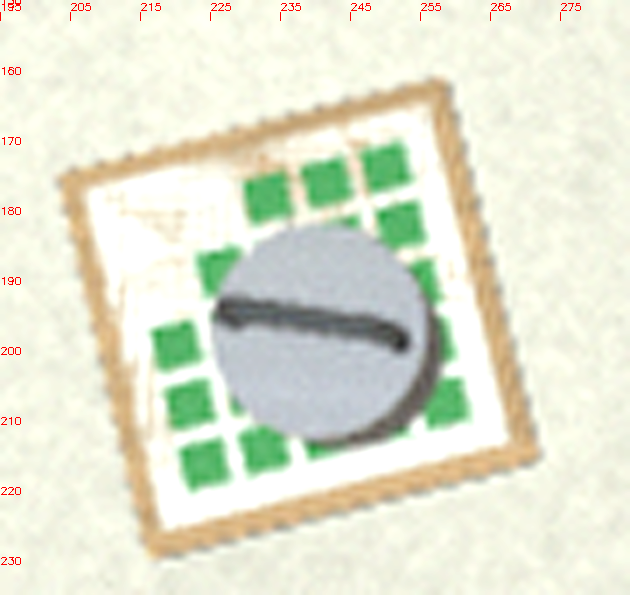

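View pics/crop_scene_235.png

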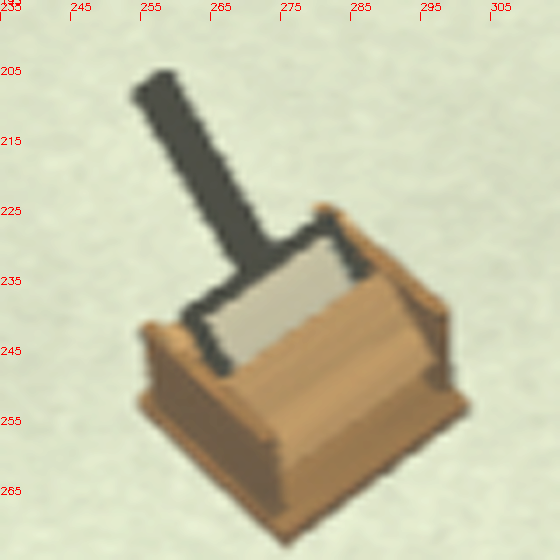

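View pics/crop_top_335.png

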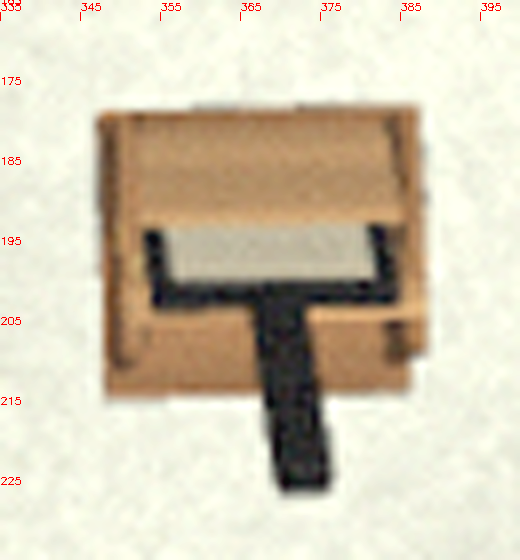

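```bash
cat > h.py <<'E'
import numpy as np,pickle,cv2
def ray(c,u,v):
    T=c["cam_to_world"]; d=T[:3,:3]@np.array([(u-c["cx"])/c["fx"],-(v-c["cy"])/c["fy"],-1.0]); return T[:3,3],d
def tri(cs,pts):
    A=np.zeros((3,3));b=np.zeros(3);rs=[]
    for c,p in zip(cs,pts):
        o,d=ray(c,*p);d=d/np.linalg.norm(d);P=np.eye(3)-np.outer(d,d);A+=P;b+=P@o;rs.append((o,P))
    x=np.linalg.solve(A,b); return x,max(np.linalg.norm(P@(x-o)) for o,P in rs)
def cloud(c):
    v,u=np.mgrid[:400,:640];z=c["range_z"].astype(float)
    p=np.stack([(u-c["cx"])/c["fx"]*z,-(v-c["cy"])/c["fy"]*z,-z],-1)
    T=c["cam_to_world"];return p@T[:3,:3].T+T[:3,3]
def cr(x0,y0,k,x,y): return (x0+(x+.5)/k-.5,y0+(y+.5)/k-.5)
E
python3 - <<'E'
from h import *
np.set_printoptions(precision=1,suppress=True)
S=pickle.load(open("scene0.pkl","rb"));T=pickle.load(open("top0.pkl","rb"))
def m(n,s,t,sb,tb):
    x,e=tri([S,T],[cr(*sb,*s),cr(*tb,*t)]);print(n,x,round(e,1));return x
A=(315,150,8);B=(195,150,7);C=(235,195,7);D=(335,165,8)
m("st L",(112,365),(540,455),A,B);m("st B",(432,518),(445,83),A,B);m("st R",(612,294),(60,182),A,B)
m("bar lo",(265,172),(402,338),A,B);m("bar hi",(375,117),(226,311),A,B);m("bar mid",(318,143),(314,325),A,B)
m("mag end",(155,82),(303,488),C,D);m("mag root",(256,262),(281,290),C,D)
m("fr +y",(325,217),(398,300)if 0 else (155,303),C,D);m("fr -y",(185,314),(398,298),C,D)
m("lens+y top",(335,240)if 0 else (325,217),(155,303),C,D)
for n,c,box in(("S",S,(235,195,80,80)),("T",T,(335,165,65,70)),("S",S,(315,150,90,75)),("T",T,(195,150,90,85))):
    P=cloud(c);x,y,w,h=box;p=P[y:y+h,x:x+w];im=c["image"][y:y+h,x:x+w].astype(int)
    dk=(im.max(-1)<60)&(p[...,2]>20)&(c["range_z"][y:y+h,x:x+w]>0)
    q=p[dk];print(n,box,len(q),q.min(0),q.max(0)) if len(q) else print(n,0)
    pickle.dump(q,open(f"q_{n}_{x}.pkl","wb"))
E
```

```text
st L [547.9  92.2  34.5] 1.2
st B [707.3 138.3  32.9] 1.0
st R [661.2 302.4  29.2] 1.2
bar lo [585.1 139.7 151.6] 4.3
bar hi [591.8 205.7 150. ] 0.0
bar mid [587.9 172.3 151.5] 1.8
mag end [ 515.1 -192.9  150.9] 2.1
mag root [ 588.7 -193.2   89.1] 0.1
fr +y [ 583.5 -148.9   82.4] 0.2
fr -y [ 587.9 -235.    84.1] 1.2
lens+y top [ 583.5 -148.9   82.4] 0.2
S (235, 195, 80, 80) 242 [ 522.8 -238.4   63.4] [ 615.8 -145.1  164.1]
T (335, 165, 65, 70) 292 [ 514.6 -242.1   21. ] [ 645.9 -134.8  166.7]
S (315, 150, 90, 75) 15 [588.3 133.8 123.1] [600.3 206.1 155.9]
T (195, 150, 90, 85) 35 [566.5 129.5  74. ] [594.6 208.  165. ]
```

```bash
python3 - <<'E'
from h import *
np.set_printoptions(precision=1,suppress=True)
S=pickle.load(open("scene0.pkl","rb"));T=pickle.load(open("top0.pkl","rb"))
for n,c,(x,y,w,h) in(("S",S,(315,150,90,75)),("T",T,(195,150,90,85))):
    P=cloud(c);p=P[y:y+h,x:x+w].reshape(-1,3);im=c["image"][y:y+h,x:x+w].reshape(-1,3).astype(int)
    t=p[(abs(p[:,2])<15)];print(n,"table z",np.median(t[:,2]),t[:,2].std())
    s=p[(p[:,2]>25)&(p[:,2]<60)&(abs(p[:,0]-605)<150)];print("stand z",np.median(s[:,2]),len(s))
    r=cv2.minAreaRect(s[:,:2].astype(np.float32));print("stand rect",r)
    l=p[(p[:,2]>108)&(p[:,2]<132)];print("lid z",np.median(l[:,2]),cv2.minEnclosingCircle(l[:,:2].astype(np.float32)),l.mean(0))
    b=p[(p[:,2]>140)&(p[:,2]<175)];print("bar",len(b),b.mean(0),np.median(b[:,2]),b.min(0),b.max(0))
    u,sg,vt=np.linalg.svd(b[:,:2]-b[:,:2].mean(0));print("dir",vt[0],np.degrees(np.arctan2(vt[0,0],vt[0,1])))
for n in("S_235","T_335"):
    q=pickle.load(open(f"q_{n}.pkl","rb"));q=q[q[:,2]>100];q=q[q[:,2]<155]
    mu=q.mean(0);u,s,vt=np.linalg.svd(q-mu);print(n,len(q),mu,vt[0],s/np.sqrt(len(q)))
for n,c,(x,y,w,h) in(("S",S,(235,195,80,80)),("T",T,(335,165,65,70))):
    P=cloud(c);p=P[y:y+h,x:x+w].reshape(-1,3)
    s=p[(p[:,2]>6)];r=cv2.minAreaRect(s[s[:,0]>555][:,:2].astype(np.float32));print("holder rect",n,r)
    im=c["image"][y:y+h,x:x+w].reshape(-1,3).astype(int);t=p[(abs(p[:,2])<6)];print(np.median(t[:,2]))
E
```

```text
S table z -1.2280956849272116 3.5345671296388743
stand z 38.732092460801596 1242
stand rect ((586.5184326171875, 262.51312255859375), (173.12210083007812, 321.3334045410156), 16.10747718811035)
lid z 118.28941405827572 ((661.3589477539062, 108.72193145751953), 138.4492950439453) [599.4 166.1 118.5]
bar 100 [660.  104.8 153.1] 153.76325865897354 [583.1 -22.  140.1] [791.8 207.9 169.7]
dir [ 0.7 -0.7] 133.4371626451742
T table z -0.32348534779544025 3.252164731458543
stand z 39.75505203032435 2445
stand rect ((602.7909545898438, 195.15896606445312), (170.79689025878906, 170.65284729003906), 15.867883682250977)
lid z 119.56699290745189 ((588.6473999023438, 173.1860809326172), 44.51027297973633) [586.8 171.7 119.6]
bar 98 [587.2 171.1 157.3] 157.97530177745273 [579.5 136.8 141.2] [594.6 208.1 165.7]
dir [-0.1 -1. ] -173.0575943645188
S_235 126 [ 555.1 -195.8  127.6] [ 0.7  0.  -0.7] [22.4  5.6  2.7]
T_335 122 [ 552.4 -192.   128.1] [-0.7 -0.   0.7] [22.6  5.5  2.4]
holder rect S ((935.320068359375, -462.3582763671875), (217.78160095214844, 1063.4268798828125), 50.54371643066406)
-0.8079426239893337
holder rect T ((629.4923095703125, -188.9576416015625), (188.7858123779297, 154.46463012695312), 86.02459716796875)
0.06059098517869188
```

```bash
python3 - <<'E'
from h import *
np.set_printoptions(precision=3,suppress=True)
S=pickle.load(open("scene0.pkl","rb"));T=pickle.load(open("top0.pkl","rb"))
for n in("S_235","T_335"):
    q=pickle.load(open(f"q_{n}.pkl","rb"));q=q[(q[:,2]>98)&(q[:,2]<158)]
    mu=q.mean(0);u,s,vt=np.linalg.svd(q-mu);d=vt[0]*np.sign(vt[0,2]);print(n,len(q),mu,d,"normal",vt[2],"yaw",np.degrees(np.arctan2(-d[1],-d[0])))
    print("y at z=110",(mu+d*(110-mu[2])/d[2]))
    # frame
    q=pickle.load(open(f"q_{n}.pkl","rb"));f=q[(q[:,2]>70)&(q[:,2]<94)];print("frame mean",f.mean(0),f.min(0),f.max(0))
P=cloud(S)[150:225,315:365].reshape(-1,3)
b=P[(P[:,2]>143)&(P[:,2]<170)&(P[:,0]<640)];print("S bar",b.mean(0),np.median(b,0),len(b));
u,s,vt=np.linalg.svd(b[:,:2]-b[:,:2].mean(0));print(vt[0])
P=cloud(T)
for nm,(u,v) in dict(glue=(162,210),cup=(304,148),board=(460,231)).items(): print(nm,P[v-1:v+2,u-1:u+2].reshape(-1,3).mean(0))
from workcell import *
def R(pitch,yaw): # tool z tilted forward by pitch, closing along y rotated by yaw
    c,s=np.cos(pitch),np.sin(pitch); z=np.array([s,0,-c]); x=np.array([0,-1,0.]); y=np.cross(z,x)
    M=np.stack([x,y,z],1);cy,sy=np.cos(yaw),np.sin(yaw);return np.array([[cy,-sy,0],[sy,cy,0],[0,0,1]])@M
for p in(-30,-20,-10,0,15,30,45):
    for sg in(1,-1):
        M=R(np.radians(p),0)
        if sg<0:M=M@np.diag([-1,-1,1])
        g=np.array([543,-194,117.])
        a=[inverse_kinematics((g+M[:,2]*18.7+k*np.array([-.707,0,.707])),M) for k in(0,110)]
        F=R(np.radians(p+45),np.radians(18))
        if sg<0:F=F@np.diag([-1,-1,1])
        h=np.array([603,195.5,140])-80*np.array([np.cos(.314),np.sin(.314),0])
        print(p,sg,[x is not None and np.round(x,2) for x in a],inverse_kinematics(h+F[:,2]*18.7,F))
E
```

```text
S_235 133 [ 554.472 -195.714  128.238] [-0.713 -0.016  0.701] normal [0.682 0.216 0.699] yaw 1.2674716977166693
y at z=110 [ 573.028 -195.303  110.   ]
frame mean [ 595.859 -192.437   84.75 ] [ 584.704 -238.419   70.42 ] [ 614.479 -145.373   93.833]
T_335 136 [ 552.086 -192.068  128.506] [-0.723 -0.037  0.69 ] normal [0.672 0.194 0.714] yaw 2.916283474020753
y at z=110 [ 571.459 -191.081  110.   ]
frame mean [ 590.099 -188.971   87.06 ] [ 581.067 -235.864   70.553] [ 609.33  -146.719   93.985]
S bar [592.036 166.1   154.613] [592.091 163.078 154.468] 59
[-0.127 -0.992]
glue [549.586 402.172  81.35 ]
cup [740.843  -0.727  79.372]
board [ 511.912 -474.021   13.874]
-30 1 [array([ 0.19,  0.87, -0.01,  1.42,  0.1 ,  1.37, -1.43]), array([ 0.23,  0.67, -0.02,  1.61,  0.12,  1.38, -1.42])] [-0.207  0.484 -0.298  2.082  0.494  0.372 -2.153]
-30 -1 [array([ 0.58,  0.97, -0.72,  1.39,  0.55,  1.54,  1.34]), array([ 0.68,  0.77, -0.75,  1.59,  0.47,  1.53,  1.36])] [ 0.296  0.665 -0.999  2.058  1.074  0.693  0.504]
-20 1 [array([ 0.22,  0.77, -0.04,  1.56,  0.1 ,  1.15, -1.43]), array([ 0.26, 
[... 788 characters left out ...]
5,  1.94,  0.44,  0.87,  1.43])] None
15 1 [array([ 0.36,  0.55, -0.11,  2.03, -0.05,  0.31, -1.25]), array([ 0.48,  0.32, -0.18,  2.15, -0.05,  0.43, -1.21])] None
15 -1 [array([ 0.77,  0.62, -0.66,  2.01,  0.75,  0.46,  1.17]), array([ 0.93,  0.4 , -0.75,  2.12,  0.43,  0.5 ,  1.48])] None
30 1 [array([ 0.35,  0.54, -0.03,  2.22,  4.07,  0.18,  0.94]), array([ 1.27,  0.47, -1.08,  2.29,  1.22,  0.26, -2.36])] None
30 -1 [array([ 1.22,  0.93, -1.27,  2.18,  1.69,  0.68,  0.47]), array([ 1.27,  0.47, -1.08,  2.29,  1.22,  0.26,  0.78])] None
45 1 [array([ 1.05,  0.77, -0.86,  2.33,  2.8 ,  0.51,  2.5 ]), False] None
45 -1 [array([ 1.3 ,  1.04, -1.27,  2.32,  2.32,  0.7 ,  0.02]), False] None
```

```bash
cat >> h.py <<'E'
def Rdown(a): # jaw axis along angle a
    x=np.array([np.cos(a),np.sin(a),0]);z=np.array([0,0,-1.]);return np.stack([x,np.cross(z,x),z],1)
E
python3 - <<'E'
from workcell import *
from h import *
np.set_printoptions(precision=2,suppress=True)
M0=Rdown(np.radians(-7));g=np.array([588.5,171.5,240.])
best=[]
for M in(M0,M0@np.diag([-1,-1,1])):
    a=inverse_kinematics(g,M);b=inverse_kinematics([611,42,180],M);print(a,b)
    if a is not None: best.append((np.abs(np.array(a)-read_state()["qpos"]).max(),M))
M=min(best,key=lambda t:t[0])[1]
movep(g,M);s=read_state();print(s["time"],s["eef_pos"])
c=camera("top");cv2.imwrite("pics/t1.png",cv2.resize(c["image"][120:260,150:350],None,fx=4,fy=4))
c=camera("scene");cv2.imwrite("pics/s1.png",cv2.resize(c["image"][80:230,290:440],None,fx=4,fy=4))
E
```

```text
[ 0.15  0.61 -0.82  1.59  0.47  1.15 -0.89] [ 0.22  0.61 -0.57  1.66  0.38  0.98 -0.61]
[ 0.36  0.81 -1.27  1.58  0.79  1.35  2.01] [-0.86  1.06  1.37  1.72 -1.08  1.32 -2.52]
3.0833 [588.77 170.61 239.89]
```

View pics/s1.png

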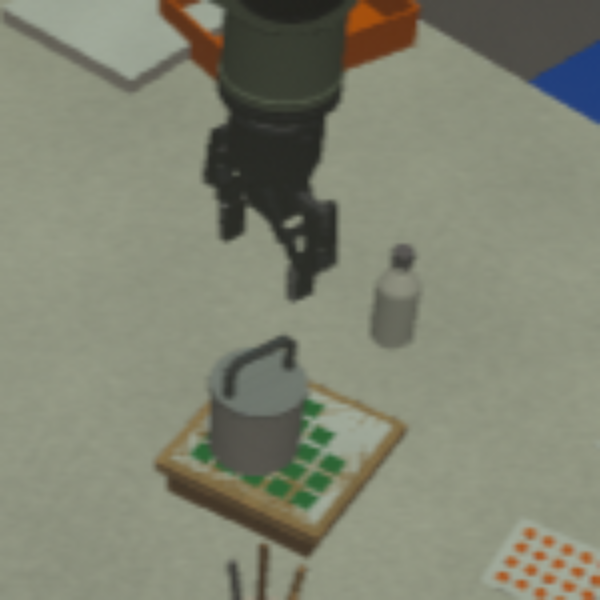

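The open jaws sit at (230,235) and (300,295), straddling the handle bar (about 262,358) from above. I'll go down and grip.

```bash
python3 - <<'E'
from workcell import *
from h import *
np.set_printoptions(precision=2,suppress=True)
p=read_state()["eef_pos"]
print(movel([588.5,171.2,136],max_speed=120,guard=15)); s=read_state();print(s["eef_pos"],s["ft_force"])
clamp(); s=read_state();print(s["time"],s["eef_pos"],s["ft_force"],s["finger_gap"])
if 7<s["finger_gap"]<14:
    movel([588.5,171.2,196],max_speed=80); s=read_state();print(s["time"],s["ft_force"],s["finger_gap"],s["torque"])
c=camera("scene");cv2.imwrite("pics/s2.png",cv2.resize(c["image"][80:230,290:440],None,fx=4,fy=4))
c=camera("top");cv2.imwrite("pics/t2.png",cv2.resize(c["image"][120:260,150:350],None,fx=4,fy=4))
E
```

```text
False
[588.83 171.44 136.71] [-0.42  0.45  1.03]
4.8917 [588.69 171.22 136.12] [ 1.8  -0.56  2.23] 7.958515120741342
5.7917 [ 0.42  0.43 -4.83] 7.960328964480975 [ 0.01 -0.01  0.02]
```

View pics/s2.png

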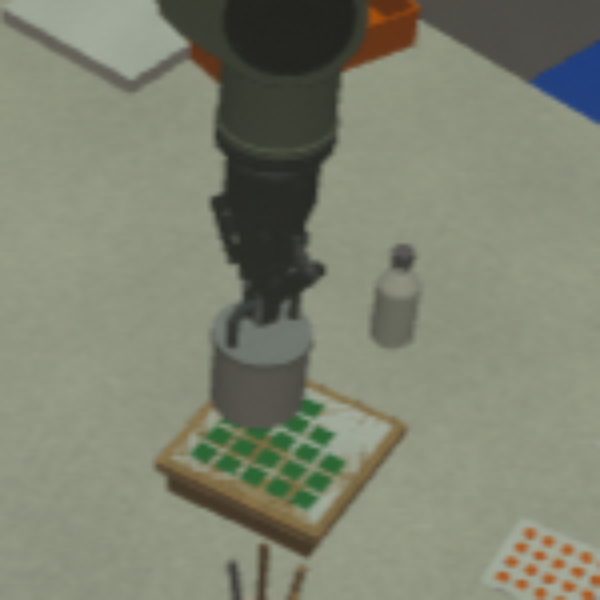

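View pics/t2.png

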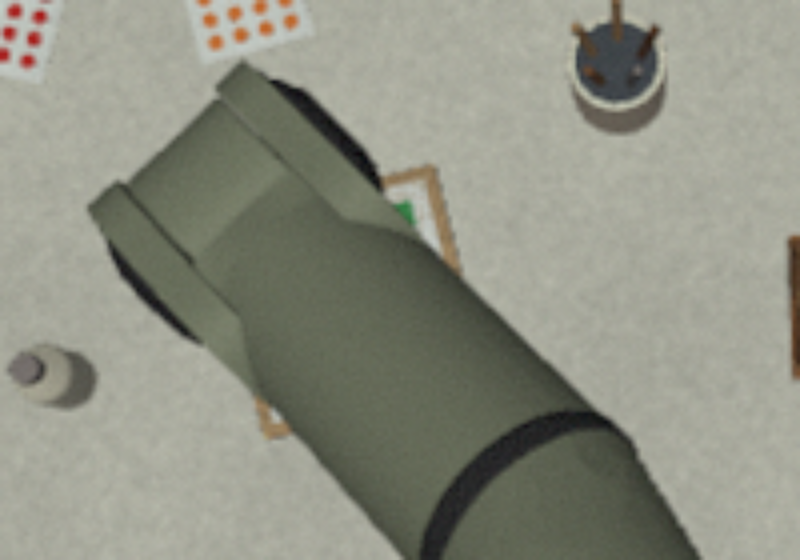

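The canister hangs upright at (262,365), clear of the sheet. I'll set it down on the -y side.

```bash
python3 - <<'E'
from workcell import *
from h import *
np.set_printoptions(precision=2,suppress=True)
movel([612,46,185],max_speed=110)
movel([612,46,106],max_speed=80)
s=read_state();print(s["time"],s["ft_force"])
print(movel([612,46,91],max_speed=20,guard=6)); s=read_state();print(s["time"],s["eef_pos"],s["ft_force"],s["torque"])
c=camera("scene");cv2.imwrite("pics/s3.png",cv2.resize(c["image"][100:250,250:400],None,fx=4,fy=4))
E
```

```text
8.3333 [-0.02 -0.08 -4.55]
True
8.8667 [612.17  45.68  96.05] [ 1.62 -1.98  5.27] [-0.38 -0.28 -0.01]
```

View pics/s3.png

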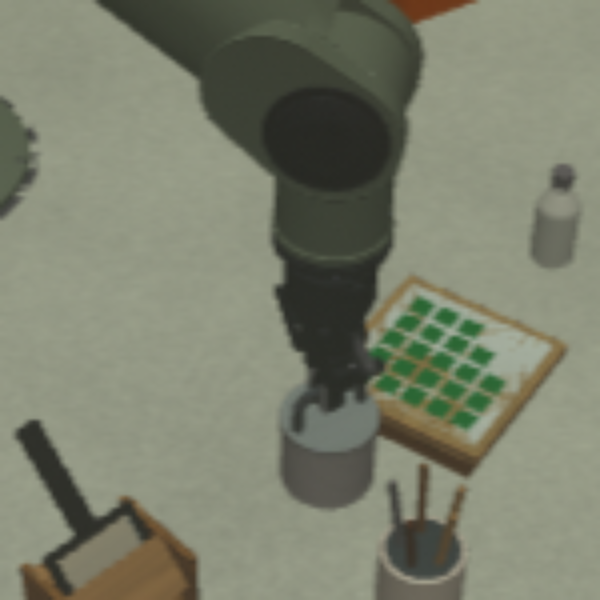

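The canister has touched down at (330,450), exactly 40 mm below the pick height. Next: release, back off, and line up on the magnifier.

```bash
cat >> h.py <<'E'
def Rt(pitch,yaw,flip=False):
    p=np.radians(pitch);c,s=np.cos(p),np.sin(p); z=np.array([s,0,-c]); x=np.array([0,-1,0.])
    M=np.stack([x,np.cross(z,x),z],1);a=np.radians(yaw)
    M=np.array([[np.cos(a),-np.sin(a),0],[np.sin(a),np.cos(a),0],[0,0,1]])@M
    return M@np.diag([-1,-1,1]) if flip else M
E
python3 - <<'E'
from workcell import *
from h import *
np.set_printoptions(precision=2,suppress=True)
open_gripper();movel([612,46,225],max_speed=150)
s=read_state();print(s["time"],s["ft_force"],s["finger_gap"],s["qpos"])
c=camera("scene");cv2.imwrite("pics/s4.png",cv2.resize(c["image"][100:250,250:400],None,fx=4,fy=4))
g=np.array([555,-194,117.])
for f in(False,True):
  for p in(-20,-30,-38):
    M=Rt(p,2.5,f); print(p,f,inverse_kinematics(g-M[:,2]*90,M),inverse_kinematics(g+M[:,2]*18.7,M))
    ok=[]
    for yw in range(-60,75,15):
        F=Rt(p+45,yw,f);h=np.array([603,195.5,140])-80*np.array([np.cos(np.radians(yw)),np.sin(np.radians(yw)),0])
        a=inverse_kinematics(h+F[:,2]*18.7,F); b=inverse_kinematics(h+F[:,2]*18.7+[0,0,100],F)
        if a is not None and b is not None: ok.append((yw,np.round(a,2).tolist()))
    print(ok)
E
```

```text
10.6667 [-0.64  0.55  0.12] 85.44000045152696 [ 0.35  0.62 -0.8   1.61  0.48  1.12 -0.69]
-20 False [ 0.38  0.75 -0.36  1.34  0.28  1.45 -1.54] [ 0.41  0.81 -0.35  1.51  0.32  1.23 -1.58]
[(-60, [-0.02, 1.07, -1.28, 1.67, 1.3, 1.64, 2.11]), (-45, [-1.45, 1.07, 1.22, 1.89, -0.84, 0.76, -2.29]), (-30, [-1.39, 0.85, 1.01, 2.03, -0.68, 0.46, -2.15]), (-15, [-1.25, 0.67, 0.8, 2.14, -0.54, 0.24, -1.97]), (0, [-1.16, 0.62, 0.77, 2.22, -1.25, 0.2, -0.94]), (45, [0.23, 0.55, -0.6, 2.12, 0.43, 0.19, -1.44]), (60, [0.45, 0.66, -0.81, 2.01, 0.37, 0.36, -1.03])]
-30 False [ 0.31  0.88 -0.3   1.14  0.28  1.68 -1.52] [ 0.35  0.9  -0.31  1.38  0.31  1.44 -1.56]
[(-60, [-1.32, 1.08, 1.22, 1.74, -0.89, 1.01, -2.48]), (-45, [-1.29, 0.89, 1.01, 1.86, -0.7, 0.76, -2.35]), (-30, [-1.19, 0.72, 0.8, 1.95, -0.51, 0.56, -2.23]), (-15, [-1.03, 0.6, 0.59, 2.03, -0.32, 0.43, -2.11]), (0, [-0.83, 0.52, 0.38, 2.08, -0.18, 0.34, -1.92]), (15, [-0.21, 0.49, -0.32, 2.08, 0.55, 0.39, -2.28]), (30, [-0.0, 0.51, -0.47, 2.06, 0.51, 0.4, -1.89]), (45, [0.18, 0.56, -0.62, 2.01, 0.48, 0.45, -1.52]), (60, [0.31, 0.64, -0.74,
[... 1578 characters left out ...]
0.76, -1.16, 2.04, 1.11, 0.76, 0.76]), (45, [0.56, 0.84, -1.24, 2.0, 1.07, 0.81, 1.14]), (60, [0.63, 0.94, -1.32, 1.92, 1.04, 0.91, 1.51])]
-38 True [ 0.34  1.02 -0.45  0.96  0.4   1.9   1.56] [ 0.65  1.17 -1.03  1.24  0.78  1.87  1.23]
[(-60, [-0.07, 0.78, -0.82, 1.68, 0.78, 1.06, -0.66]), (-45, [-0.01, 0.76, -0.88, 1.76, 0.83, 1.02, -0.46]), (-30, [0.06, 0.74, -0.93, 1.83, 0.87, 0.98, -0.24]), (-15, [0.14, 0.74, -0.99, 1.89, 0.92, 0.95, 0.01]), (0, [0.24, 0.75, -1.07, 1.93, 0.95, 0.93, 0.27]), (15, [0.34, 0.78, -1.14, 1.94, 0.98, 0.94, 0.56]), (30, [0.43, 0.83, -1.2, 1.94, 1.0, 0.96, 0.86]), (45, [0.5, 0.88, -1.26, 1.9, 1.01, 1.01, 1.18]), (60, [0.54, 0.95, -1.31, 1.85, 1.02, 1.08, 1.49])]
```

View pics/s4.png

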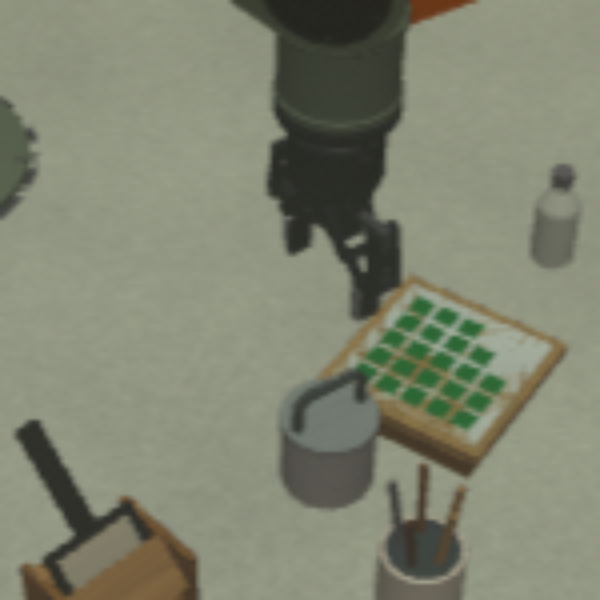

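The canister stands free and upright at (330,440), and its handle has been released. I'll approach the magnifier handle.

```bash
python3 - <<'E'
from workcell import *
from h import *
np.set_printoptions(precision=2,suppress=True)
g=np.array([555,-194,117.]);M=Rt(-30,2.5)
movep(g-M[:,2]*60,M)
s=read_state();print(s["time"],s["eef_pos"],s["qpos"])
c=camera("scene");cv2.imwrite("pics/s5.png",cv2.resize(c["image"][130:280,200:350],None,fx=4,fy=4))
c=camera("top");cv2.imwrite("pics/t5.png",cv2.resize(c["image"][140:260,310:430],None,fx=5,fy=5))
E
```

```text
11.6833 [ 585.24 -191.33  168.81] [ 0.32  0.88 -0.31  1.21  0.29  1.61 -1.53]
```

View pics/s5.png

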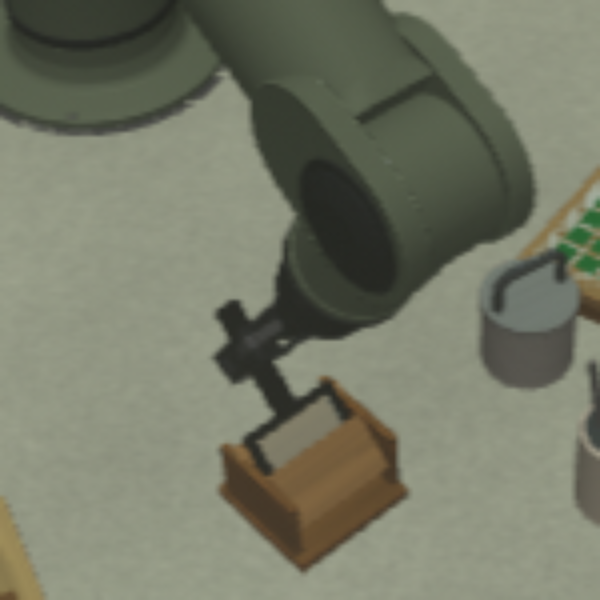

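View pics/t5.png

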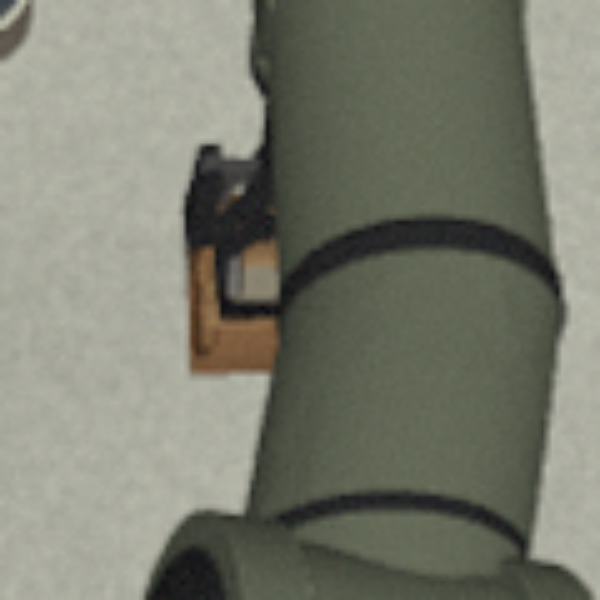

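The arm hides part of it, but the handle (230,310)-(290,410) lies along the line of the jaws. I'll go in under guard, clamp, and check the gap.

```bash
python3 - <<'E'
from workcell import *
from h import *
np.set_printoptions(precision=2,suppress=True)
g=np.array([555,-194,117.]);M=Rt(-30,2.5)
print(movel(g+M[:,2]*18.7,max_speed=70,guard=10)); wait(.1);s=read_state();print(s["time"],s["eef_pos"],s["ft_force"])
clamp(); wait(.2);s=read_state();print(s["time"],s["eef_pos"],s["ft_force"],s["torque"],s["finger_gap"])
c=camera("scene");cv2.imwrite("pics/s6.png",cv2.resize(c["image"][170:280,220:330],None,fx=5,fy=5))
E
```

```text
False
13.1583 [ 545.95 -194.38  101.06] [ 0.09 -0.96 -0.15]
13.975 [ 545.76 -194.36  100.81] [ 2.13 -0.36  0.19] [ 0.12 -0.8  -0.06] 18.76263517170681
```

View pics/s6.png

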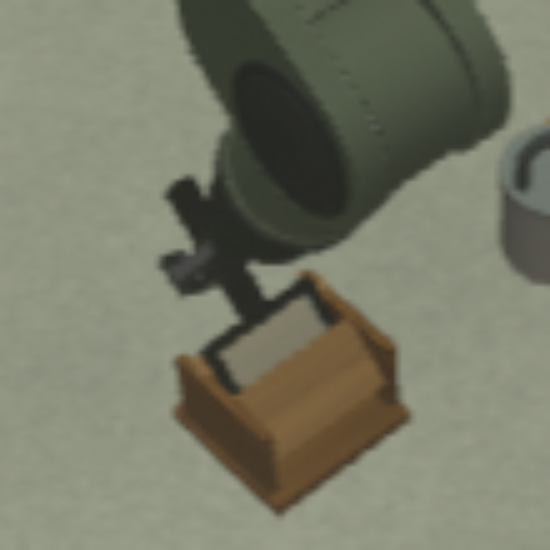

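The gripper holds the handle: the gap is 18.8 mm, and it read 8 mm on the 10 mm bar, so the offset matches. I'll pull up the slope.

```bash
python3 - <<'E'
from workcell import *
from h import *
np.set_printoptions(precision=2,suppress=True)
s=read_state();p=np.array(s["eef_pos"]);a=np.radians(2.5)
d=np.array([-np.cos(a),-np.sin(a),1])/np.sqrt(2)
for k,sp in((15,30),(60,60),(115,80)):
    hit=movel(p+k*d,max_speed=sp,guard=20);s=read_state();print(k,hit,s["time"],s["eef_pos"]-p,s["ft_force"],s["finger_gap"])
    if hit: break
c=camera("scene");cv2.imwrite("pics/s7.png",cv2.resize(c["image"][130:280,200:350],None,fx=4,fy=4))
E
```

```text
15 False 14.675 [-10.72  -0.56  10.72] [ 0.68  0.15 -0.14] 18.758464977172803
60 False 15.575 [-42.34  -1.83  42.27] [ 0.72  0.61 -1.16] 19.237210994238307
115 False 16.4083 [-81.15  -3.51  81.16] [ 0.08  0.81 -1.9 ] 19.110546171218697
```

View pics/s7.png

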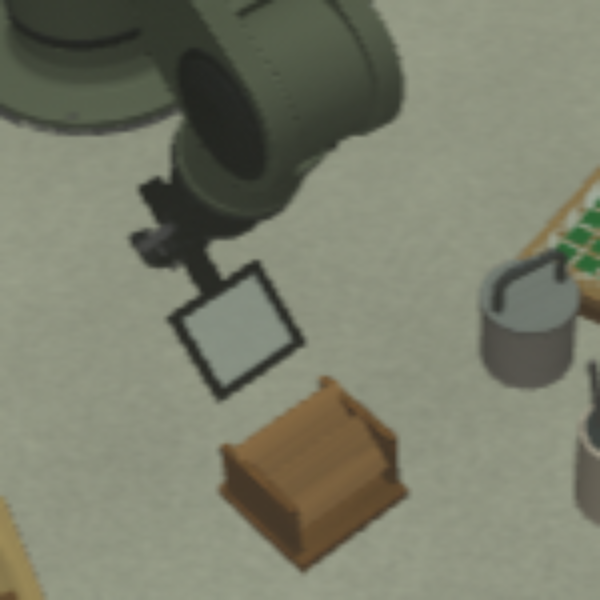

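The magnifier is clear of the slot: its frame is at (238,330), with the empty holder below. I'll raise it and swing it level over the sheet, high up first.

```bash
python3 - <<'E'
from workcell import *
from h import *
np.set_printoptions(precision=2,suppress=True)
p=np.array(read_state()["eef_pos"])
movel(p+[0,0,90],max_speed=120)
F=Rt(15,35);a=np.radians(35)
h=np.array([603,195.5,140])-80*np.array([np.cos(a),np.sin(a),0])+F[:,2]*18.7
print(inverse_kinematics(h+[0,0,80],F))
movep(h+[0,0,80],F)
wait(.3);s=read_state();print(s["time"],s["eef_pos"],s["finger_gap"],s["ft_force"])
for n in("scene","top"):
    c=camera(n);pickle.dump(c,open(n+"8.pkl","wb"))
    x,y=(310,100) if n=="scene" else (190,130)
    cv2.imwrite(f"pics/{n}8.png",cv2.resize(c["image"][y:y+110,x:x+110],None,fx=5,fy=5,interpolation=cv2.INTER_CUBIC))
E
```

```text
[ 0.14  0.41 -0.61  1.98  0.32  0.58 -1.61]
19.0083 [541.61 151.98 201.83] 19.000833223910515 [-0.18 -0.3  -1.57]
```

View pics/scene8.png

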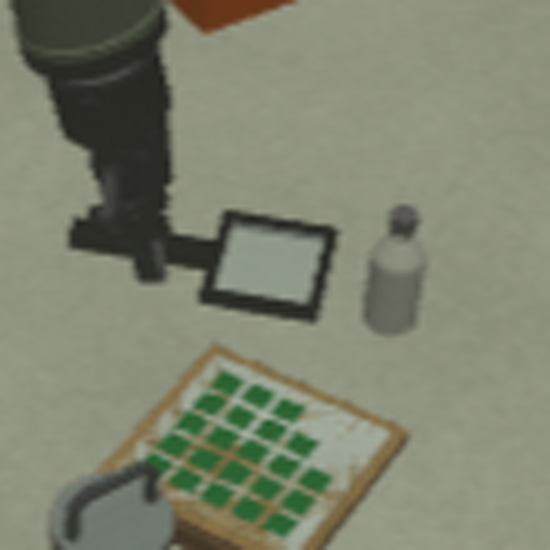

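View pics/top8.png

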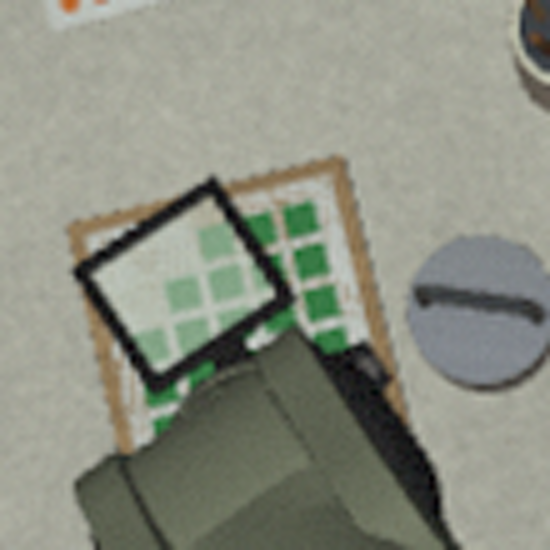

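The lens is nearly level over the sheet. Frame corners are at (225,210), (337,230), (318,322), (200,300) in the scene crop and (155,392), (75,270), (212,180), (292,297) in the top crop. Triangulating these.

```bash
cat > meas.py <<'E'
from h import *
np.set_printoptions(precision=2,suppress=True)
def meas(k,sc,tc,so,to,kx):
    S=pickle.load(open(f"scene{k}.pkl","rb"));T=pickle.load(open(f"top{k}.pkl","rb"))
    P=[]
    for a,b in zip(sc,tc):
        x,e=tri([S,T],[cr(*so,kx,*a),cr(*to,kx,*b)]);P.append(x);print(x,round(e,1))
    P=np.array(P);print("centre",P.mean(0))
    u,s,vt=np.linalg.svd(P-P.mean(0));print("tri normal",vt[2]*np.sign(vt[2,2]))
    for n,c,pts,o in(("S",S,sc,so),("T",T,tc,to)):
        poly=np.array([cr(*o,kx,*p) for p in pts]);m=np.zeros((400,640),np.uint8);ctr=poly.mean(0)
        cv2.fillPoly(m,[np.round(ctr+(poly-ctr)*1.0).astype(np.int32)],1)
        C=cloud(c);q=C[(m>0)&(c["image"].max(-1)<75)&(c["range_z"]>0)]
        z0=np.median(q[:,2]);q=q[abs(q[:,2]-z0)<8]
        A=np.c_[q[:,:2]-q[:,:2].mean(0),np.ones(len(q))];co=np.linalg.lstsq(A,q[:,2],rcond=None)[0]
        r=cv2.minAreaRect(q[:,:2].astype(np.float32))
        print(n,len(q),"mean",q.mean(0),"slopes deg",np.degrees(co[:2]),"rect",r)
E
python3 - <<'E'
from meas import *
meas(8,[(225,210),(337,230),(318,322),(200,300)],[(155,392),(75,270),(212,180),(292,297)],(310,100),(190,130),5)
E
```

```text
[546.85 207.9  222.35] 1.0
[610.15 253.14 220.27] 1.3
[660.79 185.15 211.06] 1.0
[597.93 138.65 215.18] 0.7
centre [603.93 196.21 217.22]
tri normal [ 0.09 -0.05  0.99]
S 156 mean [610.32 187.61 222.31] slopes deg [-0.27  1.26] rect ((606.5209350585938, 192.66537475585938), (77.21099090576172, 98.1119155883789), 35.20131301879883)
T 252 mean [599.71 191.44 225.05] slopes deg [-0.01 -0.19] rect ((601.79248046875, 193.72164916992188), (78.02912139892578, 86.55975341796875), 36.14631271362305)
```

```bash
python3 - <<'E'
from workcell import *
from h import *
np.set_printoptions(precision=2,suppress=True)
p=np.array(read_state()["eef_pos"])
movel(p+[.8,1.2,-80.2],max_speed=70)
wait(.5);s=read_state();print(s["time"],s["eef_pos"]-p,s["finger_gap"],s["ft_force"],abs(s["qvel"]).max())
for n in("scene","top"):
    c=camera(n);pickle.dump(c,open(n+"9.pkl","wb"))
    x,y=(310,120) if n=="scene" else (190,130)
    cv2.imwrite(f"pics/{n}9.png",cv2.resize(c["image"][y:y+110,x:x+110],None,fx=5,fy=5,interpolation=cv2.INTER_CUBIC))
E
```

```text
20.9083 [  0.83   1.19 -80.16] 19.039083064027434 [ 1.3  -0.85 -1.42] 0.0011686070271940698
```

View pics/scene9.png

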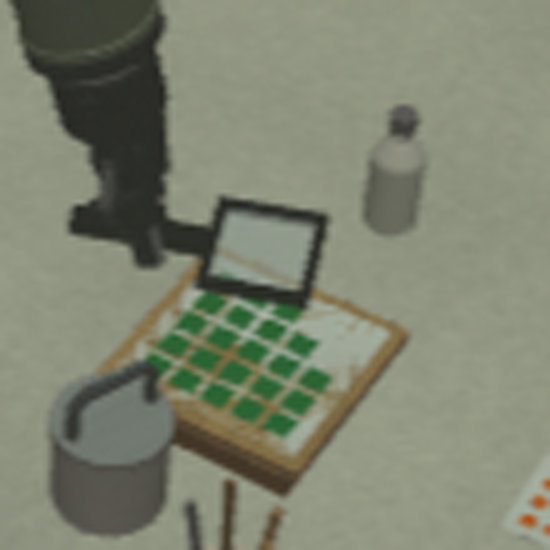

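View pics/top9.png

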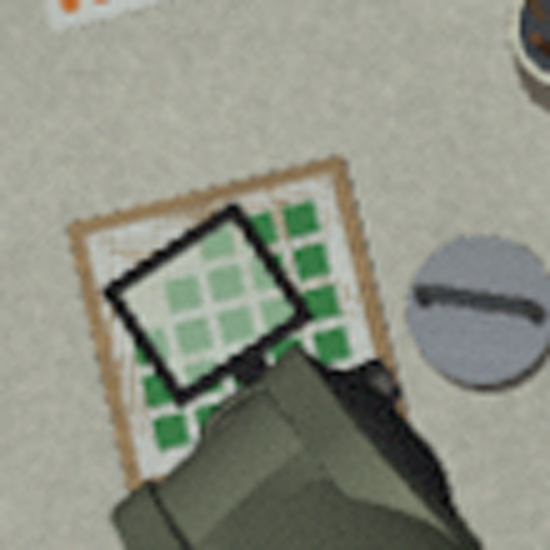

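Scene corners are (222,197), (328,214), (308,306), (198,286). Top corners are (182,404), (105,291), (235,206), (312,315). The canister stands at (110,455), with a small gap to the stand.

```bash
python3 - <<'E'
from meas import *
meas(9,[(222,197),(328,214),(308,306),(198,286)],[(182,404),(105,291),(235,206),(312,315)],(310,120),(190,130),5)
T=pickle.load(open("top9.pkl","rb"));p=cloud(T)[150:235,195:330].reshape(-1,3)
l=p[(p[:,2]>70)&(p[:,2]<90)&(p[:,1]<110)&(p[:,0]>560)];print("lid",l.mean(0),l[:,2].std(),len(l))
S=pickle.load(open("scene9.pkl","rb"));p=cloud(S).reshape(-1,3)
s=p[(abs(p[:,0]-605)<130)&(abs(p[:,1]-215)<110)&(p[:,2]>30)&(p[:,2]<50)];print(np.median(s[:,2]),cv2.minAreaRect(s[:,:2].astype(np.float32)))
E
```

```text
[548.43 209.11 142.23] 2.0
[610.13 254.37 141.84] 1.8
[660.58 185.59 132.33] 1.2
[599.43 139.46 135.6 ] 0.7
centre [604.64 197.13 138.  ]
tri normal [ 0.08 -0.06  1.  ]
S 145 mean [611.35 187.93 142.95] slopes deg [-0.74  0.97] rect ((607.3631591796875, 194.32167053222656), (77.49114227294922, 97.30338287353516), 35.60176467895508)
T 217 mean [600.28 190.09 144.77] slopes deg [0.4  0.02] rect ((602.4097900390625, 194.89573669433594), (79.02142333984375, 87.032470703125), 35.60593032836914)
lid [610.    46.93  79.93] 3.2188370417526064 617
38.64140333830608 ((607.5044555664062, 193.40444946289062), (171.9525604248047, 178.88453674316406), 16.4321231842041)
```

```bash
python3 - <<'E'
from workcell import *
print(finish_job(), read_state()["time"], read_state()["finger_gap"])
E
```

```text
the job is handed in; nothing more can be done
the job is handed in; nothing more can be done
```

The job is done and handed in at about 21 s on the robot's clock. I moved the canister off the sheet first, and the arm is now holding the magnifier level over the sheet.

- **Canister:** I lifted it by its handle bar and set it down on the stand's -y side, about 17 mm from the edge. It touched down 40 mm below the pick height. After I let go it stood upright, with its lid at a height of 80 mm centred near (610, 47).
- **Magnifier:** I pulled it 115 mm up the slope without any resistance, then turned it level over the sheet. In the last check the lens centre was at about (602–605, 195–197, 138–140), and the sheet centre at about (603, 195.5, 40). That is within about 2 mm of centred and 98–100 mm above the sheet. The finger gap held steady at 19 mm.
- **Glue bottle, pencil cup and shape board:** I planned the moves clear of all three. The bottle and cup look unmoved in the pictures; I did not look at the board again after the start.

**Disagreement:** The depth readings put the lens within about 1° of level. Triangulating the frame corners by hand suggested about 5° of tilt. The same method read 29–35 mm for the stand's level 40 mm top, so I trusted the depth readings.

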